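# Re-arm the overflow trip of a filtration pump

### The arm

A 6-joint arm with a two-finger parallel gripper is mounted at the origin on the work surface. World frame = base frame: x ahead of the robot, y to its left, z up, the work surface at z = 0. Lengths are in m, angles in degrees, forces in N, time in s.
With the tool pointing down it reaches from about 0.35 to 0.775 m from the base axis. Payload 5.5 kg.
Tool frame: the origin (TCP) lies between the finger pads; the fingertips stand 25 mm ahead of it and the grasp point (between the pads) lies 6 mm ahead of it (ctrl.tip_extent is the z of the fingertips in the tool frame, in m); z points along the fingers, y is the direction in which the jaws open and shut (so a half turn about z gives the same grasp; the last joint's range is limited). The gripper opens to 85 mm and grips with 20 to 120 N. Pads are 22 mm wide; open, the fingers measure 114 mm over their backs; the gripper's body (76 mm by 85 mm) begins 54 mm behind the grasp point. The pads swing forward as they close: fully open they stand 13 mm farther back than shut.
Start: joints at [-7.998, 17.945, 2.641, 74.691, 0, 82.002], TCP at [0.575, -0, 0.256] pointing down, gripper open.
Joint ranges: [-158.12, 158.12], [-49.38, 96.58], [-58.88, 72.47], [-126.05, 133.96], [-84.25, 85.87], [-180, 180]. Speed limits (degrees/s): [147.25, 147.25, 180, 180, 180, 180].

### API

Orientations are given as a 3x3 rotation matrix whose columns are the frame's x, y, z axes.
In Python, from plant import ctrl, vision, job gives the robot as it stands.
- The arm moves only by the shell command python3 -m jog 'ROWS' [FORCE]. ROWS is JSON, a list of rows, each an object with "offset": the shift along the world's x, y, z in cm, a list of three; "rotation": the turn, a rotation vector about the world's x, y, z in degrees, a list of three; "fingers": the closure, from 0 (fully open) to 1 (shut). In form: [{"offset": [dx, dy, dz], "rotation": [ax, ay, az], "fingers": fingers}, ...]. A call has 1 to 10 rows; each row is the pose to reach, as a shift and turn from the pose commanded when the call began; what a row does not reach only later rows make up. A row lasts 1/10 s, in which the tool goes at most 50 mm and 8.59 degrees, less where a joint would pass 70% of its speed; a pose out of reach is approached as far as the arm can. A call with a gripper value outside its range is refused whole. The fingers move at their own pace and stop on an object; FORCE is the grip in N (left out, the last holds). Time passes only in rows, so rows that repeat a pose let the fingers close. It gives the time, the measured TCP pose, the force and the opening at its end, in the units of the state.
- ctrl.get_obs(): the state, without advancing time (a new reading comes with each control period).
- vision.snapshot(name): name is "scene" or "side" or "wrist"; returns the picture (384x512x3 uint8, red, green, blue); there is no depth.
- vision.get_calibration(name): a dict with "vfov" (degrees; the focal length in pixels is half the picture's height over the tangent of half this angle, whatever the lens; pixels are square), "cx", "cy" (the principal point, pixels), "distortion" ([k1, k2, p1, p2, k3] as OpenCV has them; the pictures are not rectified), "R" (3x3) and "t" (3): a world point X has camera coordinates R X + t. Camera axes: x right, y down, z forward; pixel columns grow to the right and rows downward; lengths in m; the calibration is good to about 2 mm. A picture is of the moment at which its call begins: read the wrist's pose just before it. get_calibration takes no time and is no camera call; for the wrist camera it gives the pose at the moment of the call.
- job.finish_job(): hands the job in, once; it reports no verdict.
The state is a dict: "time": time; "q": joint angles; "qd": joint speeds; "effort": joint torques, N m; "tool_pos": TCP position; "ee_rot": TCP orientation; "force": force on the tool from outside, world axes, zero at the start; "wrist_torque": the same for the moment, N m; "grip_width": opening from 0.0 (shut) to 1.0 (fully open).
Only numpy, scipy, OpenCV 4.12 (cv2) and the standard library are available. Lean on these libraries where they do the work, as an engineer would, in place of code of your own. Each camera call takes 0.05 s, during which the arm holds its last target. There are 200 camera calls.

### The job

Re-arm the filtration pump's overflow trip: squeeze the sensor clip open, take it off its parking bracket, push it well down, upright, over the raised tab on the catch tank's wall and let it clamp there, fully released. Then take the reset pin from the rack, reach its shaft through the round hole in the top of the pump controller and press the recessed button well down; finish while still gripping the pin and holding the button down. Leave the stirring rod, flask, jar and beaker where they stand.

Things in the scene. Friction and masses are not known exactly. Their poses are not given: they have to be found in the camera images.
- clip_centre (a point): Pivot, at mid-height, of the grey sprung sensor clip: 80 mm tall, 24 mm wide along its y, about 60 g, black pod (10 x 20 x 22 mm) outside its -x jaw. It starts upright on the bracket's blade, two jaws down, two handles up. This point is 38 mm above the jaw tips, 42 mm below the handle tops; x runs across the edge it clamps, z up. The pivot barrel's underside is 33 mm above the tips.
- clip_jaw (a joint): Opening angle of the clip's jaws: 0 = clamped on a 5 mm edge (as at the start), 0.5 rad = squeezed fully open (jaws about 24 mm apart at the tips, 13 mm at 22 mm above the tips), -0.08 = shut on nothing. The clip's axes are those of its -x half, which leans by half this angle when squeezed.
- bracket_top (a point): Middle of the top edge of the parking bracket's upright blade (5 mm thick along x, 60 mm wide along y), 60 mm above the bench, on a fixed foot 60 x 75 x 10 mm. The clip's jaws start 22 mm down over it, at up to 15 mm from its middle.
- tab_top (a point): Middle of the top edge of the raised metal tab on the near long wall of the white catch tank (fixed; 140 x 200 mm, 70 mm tall, open). The tab is 5 mm thick along x, 60 mm wide along y and rises 45 mm above the tank's rim; this point is 115 mm above the bench. x points into the tank, y along the wall, z up.
- pin_handle (a point): Centre of the handle of the reset pin: a square wooden handle 18 x 18 x 60 mm (flat faces across its x and y) over a steel shaft 8 mm in diameter, 60 mm long. The shaft's tip is 90 mm below this point. It stands shaft down in one of the two rack holes, the handle's foot resting on the rack's top; lift it straight up 65 mm to clear the rack. Mass about 50 g. z up along the pin.
- rack: White fixed tool rack 60 x 150 x 65 mm with two upright 12 mm holes at y = +45 mm and y = -45 mm; origin at the centre of its underside, z up. The pin stands in either hole, the stirring rod in the other.
- rod_middle (a point): Middle of the glass stirring rod (8 mm in diameter, 119 mm tall, round glass head, a black rubber collar 24 mm in diameter half-way up) that stands in the other rack hole. Leave it there.
- hole (a point): Centre of the mouth of the round hole, 20 mm in diameter with a thin dark collar, in the top of the white pump controller (fixed, 150 x 160 x 75 mm, flat dark-green display behind the hole): 75 mm above the bench. It goes straight down; the top of the button lies 25 mm below this point. z up.
- reset_button (a joint): Travel of the recessed reset button (grey disc, 16 mm in diameter, 25 mm down the hole): 0 = up, 0.008 m = fully down. It starts to move at 1.5 N and is fully down at 5.5 N; springs back when let go.
- flask_middle (a point): Middle of a conical glass flask, 80 mm wide at the foot, 120 mm tall. Bystander.
- bottle_middle (a point): Middle of a jar with an orange cap, 72 mm wide, 150 mm tall. Bystander.
- beaker_middle (a point): Middle of a white beaker, 64 mm wide, 80 mm tall. Bystander.
- clip_handles (a point): Point midway between the clip's two handles, 25 mm above clip_centre: grip here, across x. The handles have dark rubber patches and slope apart: 20 mm wide outside at their foot, 40 mm at the top. Squeezed (7 to 16 N) until they are parallel, 18 mm wide overall, they stop. The clip's middle then stays midway between the fingers; let go, it springs shut.
Mind the look-alikes: they are no part of the job. Of the things that look like the part that bears clip_centre, the smallest one is meant. Leave any yellow look-alike of the part that bears hole alone.

How it is judged:
By the outcome, as a careful person would: the job done as asked, in the order asked, and still so for the second after the job is handed in, while the arm keeps its last pose, push and grip.
It also fails if it takes over 51 s, if anything falls off the work surface, if the arm or the gripper's body presses on something with over 40 N, if the wrist force passes 120 N, or if a joint passes its speed limit or range.

## Working session

There is one attempt and no reset: what is moved stays moved. The work goes in short steps, Python scripts to look and compute and a shell command to move; the robot and the scene stay as the last step left them, time stands still between calls to the robot, and variables do not carry over. Pictures are saved under pics/ and viewed, about 8 in all and at most 12, crops included, and the job is handed in when it is done.

```bash
mkdir -p pics; ls; cat > h.py <<'E'
import numpy as np, cv2
from plant import ctrl, vision, job
def snap(n,f=None):
    c=vision.get_calibration(n); im=vision.snapshot(n)
    if f: cv2.imwrite('pics/'+f,im[:,:,::-1])
    return c,im
def K(c):
    f=192/np.tan(np.radians(c['vfov'])/2); return np.array([[f,0,c['cx']],[0,f,c['cy']],[0,0,1.]])
def ray(c,uv):
    p=cv2.undistortPoints(np.array([[uv]],float),K(c),np.array(c['distortion'],float))[0,0]
    R=np.array(c['R']);t=np.array(c['t'])
    return -R.T@t, R.T@np.array([p[0],p[1],1.])
def onz(c,uv,z):
    o,d=ray(c,uv); return o+d*(z-o[2])/d[2]
def proj(c,X):
    R=np.array(c['R'],float);r=cv2.Rodrigues(R)[0]
    return cv2.projectPoints(np.array([X],float),r,np.array(c['t'],float),K(c),np.array(c['distortion'],float))[0][0,0]
def two(c1,a,c2,b):
    o1,d1=ray(c1,a);o2,d2=ray(c2,b)
    s=np.linalg.lstsq(np.c_[d1,-d2],o2-o1,rcond=None)[0]
    p,q=o1+d1*s[0],o2+d2*s[1]; return (p+q)/2,np.linalg.norm(p-q)
E
python3 - <<'E'
from h import *
for n in('scene','side','wrist'):
    c,im=snap(n,n+'0.png'); print(n,c['vfov'],np.round(-np.array(c['R']).T@c['t'],3),np.round(np.array(c['R'])[2],2))
a=[cv2.imread(f'pics/{n}0.png') for n in('scene','side','wrist')]
cv2.imwrite('pics/a.png',cv2.resize(np.hstack(a[:2]),None,fx=.78,fy=.78))
print(ctrl.get_obs(),ctrl.tip_extent)
E
```

```text
pics
scene 57.45138313031544 [1.296 0.087 0.703] [-0.77 -0.12 -0.62]
side 45.896516490142446 [ 0.119 -0.986  0.775] [ 0.35  0.76 -0.54]
wrist 60.777516640638 [0.575 0.087 0.372] [-0.   -0.33 -0.94]
{'time': 0.15, 'q': array([-7.99888235e+00,  1.79820330e+01,  2.59155886e+00,  7.46925252e+01,
       -1.66531602e-03,  8.20028657e+01]), 'qd': array([ 0.01168133, -0.13399082,  0.17909095,  0.06114918,  0.04812222,
        0.02993502]), 'effort': array([ 1.76330479e-03, -4.81067133e+01,  2.98815805e+01,  1.39078675e-02,
       -1.10673584e-04, -5.56924022e-05]), 'tool_pos': array([5.74634654e-01, 2.97036027e-05, 2.55600028e-01]), 'ee_rot': array([[ 3.06116703e-05,  9.99998965e-01, -1.43856158e-03],
       [ 9.99999985e-01, -3.03631218e-05,  1.72797222e-04],
       [ 1.72753364e-04, -1.43856685e-03, -9.99998950e-01]]), 'force': array([ 0.0594632 , -1.23019575, -0.20802174]), 'wrist_torque': array([ 0.03557832, -0.00921913, -0.02986791]), 'grip_width': 1.0001524067447918} 0.025
```

View pics/scene0.png

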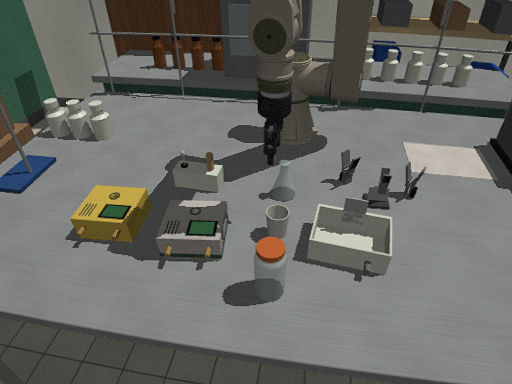

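View pics/side0.png

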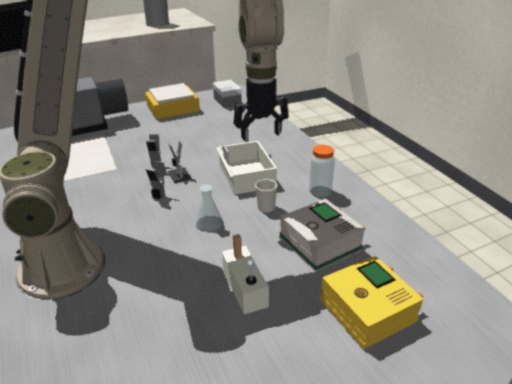

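Scene view: there are three clip-like things at scene px (348,168), (380,190) and (412,182). The tank is at (350,235), rack at (198,172), white controller at (195,228) and yellow look-alike at (112,212). I'll enlarge the clips to tell them apart.

```bash
python3 - <<'E'
from h import *
a=cv2.imread('pics/scene0.png')[140:230,325:435]; b=cv2.imread('pics/side0.png')[120:210,130:220]
cv2.imwrite('pics/b.png',np.hstack([cv2.resize(a,(440,360),interpolation=2),cv2.resize(b,(360,360),interpolation=2)]))
cs,cd=vision.get_calibration('scene'),vision.get_calibration('side')
for u in [(348,185),(378,206),(409,198)]: print('scene foot',onz(cs,u,0))
for u in [(157,197),(182,178),(153,160)]: print('side foot',onz(cd,u,0))
E
```

```text
scene foot [0.33606955 0.22557541 0.        ]
scene foot [0.43085002 0.31439083 0.        ]
scene foot [0.37507853 0.41772607 0.        ]
side foot [0.31322898 0.21387885 0.        ]
side foot [0.41752446 0.29074756 0.        ]
side foot [0.35857218 0.45693004 0.        ]
```

View pics/b.png

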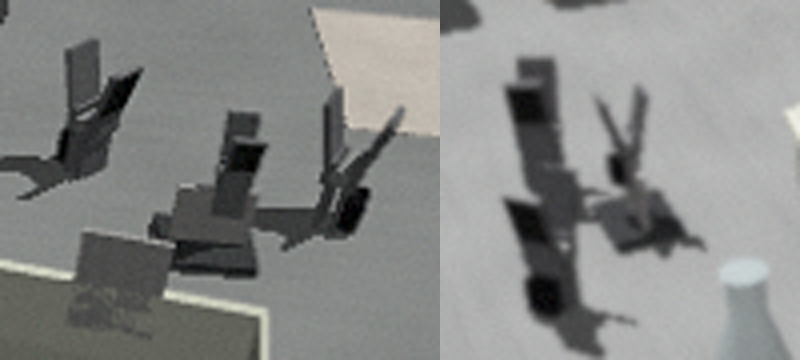

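The middle one (scene 380,190, side 178,170) is meant: it sits on the bracket, is the smallest, and its pod faces -x. The other two, at (348,168) and (412,182), stand free on the bench and are bigger. I'll move above it for a close look.

```bash
python3 -m jog '[{"offset":[-2,4,0],"rotation":[0,0,0],"fingers":0},{"offset":[-4,8,0],"rotation":[0,0,0],"fingers":0},{"offset":[-6,12,0],"rotation":[0,0,0],"fingers":0},{"offset":[-8,16,0],"rotation":[0,0,0],"fingers":0},{"offset":[-10,20,0],"rotation":[0,0,0],"fingers":0},{"offset":[-11,24,0],"rotation":[0,0,0],"fingers":0},{"offset":[-12,28,0],"rotation":[0,0,0],"fingers":0},{"offset":[-12,30,0],"rotation":[0,0,0],"fingers":0},{"offset":[-12,30,0],"rotation":[0,0,0],"fingers":0},{"offset":[-12,30,0],"rotation":[0,0,0],"fingers":0}]' 20
python3 - <<'E'
from h import *
c,im=snap('wrist','w1.png'); o=ctrl.get_obs(); print(o['tool_pos'],o['time'],np.round(o['ee_rot'],3))
import pickle; pickle.dump(c,open('w1.pkl','wb'))
cv2.imwrite('pics/w1b.png',cv2.resize(im[:,:,::-1],(800,600),interpolation=2))
E
```

```text
time: 1.15
tool_pos: [0.4547, 0.3, 0.2559]
ee_rot: [[-0.001, 1.0, -0.001], [1.0, 0.001, -0.001], [-0.001, -0.001, -1.0]]
force: [0.5, -0.2, 0.2]
grip_width: 1.001
[0.45489007 0.29940571 0.25594176] 1.2 [[ 0.     1.    -0.001]
 [ 1.    -0.    -0.001]
 [-0.001 -0.001 -1.   ]]
```

View pics/w1b.png

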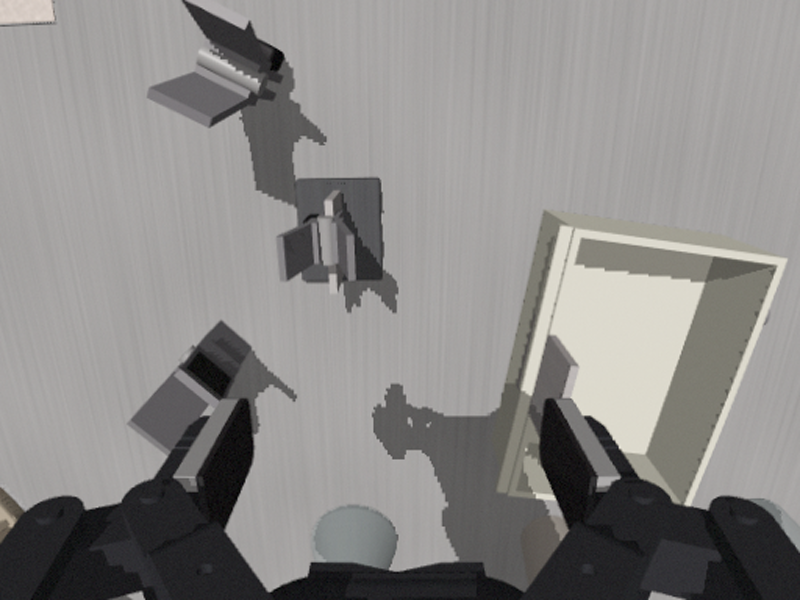

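The clip straddles the blade at about (335,240), with blade ends at (333,193) and (334,290). The tank is yawed about -13°, and the tab is partly hidden by the right finger at (560,365). Next I'll turn these pixels into positions.

```bash
python3 - <<'E'
from h import *
import pickle
c=pickle.load(open('w1.pkl','rb')); cs,cd=vision.get_calibration('scene'),vision.get_calibration('side')
W=lambda u,v,z: np.round(onz(c,((u+.5)*.64-.5,(v+.5)*.64-.5),z),4)
yaw=lambda a,b: np.degrees(np.arctan2(-(b-a)[0],(b-a)[1]))
def line(n,a,b,z):
    p,q=W(*b,z),W(*a,z); print(n,p,q,'mid',(p+q)/2,'len %.4f yaw %.1f'%(np.linalg.norm(p-q),yaw(p,q)))
line('blade',(333,192),(334,291),.06)
line('foot right',(380,178),(383,280),.01)
line('handleL',(278,237),(284,281),.118)
line('handleR',(349,235),(355,280),.118)
line('barrel',(326,214),(329,266),.083)
line('rim outer',(572,227),(510,490),.07)
line('rim inner right',(787,259),(687,503),.07)
print('tab corner wrist',W(549,336,.115),W(577,365,.115))
s1,s2=onz(cs,(345.7,198.2),.115),onz(cs,(367.5,201.8),.115)
print('tab scene',s1,s2,(s1+s2)/2,np.linalg.norm(s1-s2),yaw(s1,s2))
E
```

```text
blade [0.4148 0.2825 0.06  ] [0.4166 0.3455 0.06  ] mid [0.4157 0.314  0.06  ] len 0.0630 yaw -1.6
foot right [0.445  0.2744 0.01  ] [0.4435 0.3486 0.01  ] mid [0.44425 0.3115  0.01   ] len 0.0742 yaw 1.2
handleL [0.3964 0.3073 0.118 ] [0.395  0.3307 0.118 ] mid [0.3957 0.319  0.118 ] len 0.0234 yaw 3.4
handleR [0.4335 0.3079 0.118 ] [0.431  0.3317 0.118 ] mid [0.43225 0.3198  0.118  ] len 0.0239 yaw 6.0
barrel [0.4154 0.3056 0.083 ] [0.415  0.3362 0.083 ] mid [0.4152 0.3209 0.083 ] len 0.0306 yaw 0.7
rim outer [0.5377 0.1334 0.07  ] [0.5604 0.3265 0.07  ] mid [0.54905 0.22995 0.07   ] len 0.1944 yaw -6.7
rim inner right [0.6724 0.119  0.07  ] [0.7001 0.3073 0.07  ] mid [0.68625 0.21315 0.07   ] len 0.1903 yaw -8.4
tab corner wrist [0.5388 0.2749 0.115 ] [0.5564 0.2572 0.115 ]
tab scene [0.55298429 0.19476122 0.115     ] [0.55919996 0.25129873 0.115     ] [0.55609212 0.22302998 0.115     ] 0.05687815462972201 -6.273837856220142
```

```bash
python3 -m jog '[{"offset":[-4.1,2,0],"rotation":[0,0,1.5],"fingers":0},{"offset":[-4.1,2,-4],"rotation":[0,0,1.5],"fingers":0},{"offset":[-4.1,2,-7.5],"rotation":[0,0,1.5],"fingers":0},{"offset":[-4.1,2,-10],"rotation":[0,0,1.5],"fingers":0.2},{"offset":[-4.1,2,-12.5],"rotation":[0,0,1.5],"fingers":0.3},{"offset":[-4.1,2,-13.8],"rotation":[0,0,1.5],"fingers":0.35},{"offset":[-4.1,2,-14.6],"rotation":[0,0,1.5],"fingers":0.35},{"offset":[-4.1,2,-14.6],"rotation":[0,0,1.5],"fingers":0.35}]' 30
python3 - <<'E'
from h import *
a=snap('side')[1][100:230,110:260]; b=snap('wrist')[1]
cv2.imwrite('pics/g.png',np.hstack([cv2.resize(a,(346,300),interpolation=2),cv2.resize(b,(400,300))])[:,:,::-1])
E
```

```text
time: 2.0
tool_pos: [0.4138, 0.3187, 0.1095]
ee_rot: [[-0.024, 1.0, -0.002], [1.0, 0.024, -0.001], [-0.001, -0.002, -1.0]]
force: [1.1, 0.5, -0.3]
grip_width: 0.653
```

View pics/g.png

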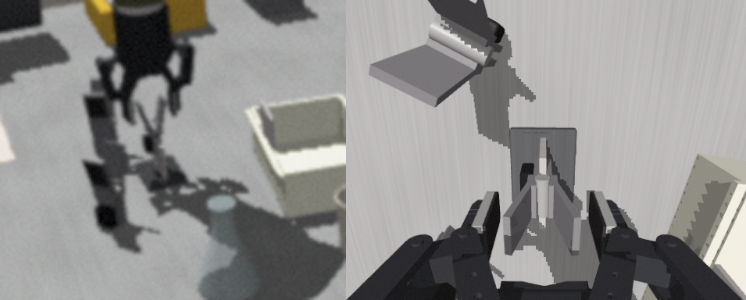

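The handles at (510,225) and (577,225) lie between the pads at (490,…) and (600,…), well centred. I'll squeeze.

```bash
python3 -m jog '[{"offset":[0,0,0],"rotation":[0,0,0],"fingers":1},{"offset":[0,0,0],"rotation":[0,0,0],"fingers":1},{"offset":[0,0,0],"rotation":[0,0,0],"fingers":1},{"offset":[0,0,0],"rotation":[0,0,0],"fingers":1},{"offset":[0,0,0],"rotation":[0,0,0],"fingers":1},{"offset":[0,0,0],"rotation":[0,0,0],"fingers":1},{"offset":[0,0,0],"rotation":[0,0,0],"fingers":1},{"offset":[0,0,0],"rotation":[0,0,0],"fingers":1}]' 35
```

```text
time: 2.9
tool_pos: [0.414, 0.32, 0.1103]
ee_rot: [[-0.026, 1.0, 0.0], [1.0, 0.026, -0.0], [-0.0, 0.0, -1.0]]
force: [-0.4, -0.1, 0.4]
grip_width: 0.196
```

```bash
python3 -m jog '[{"offset":[0,0,1],"rotation":[0,0,0],"fingers":1},{"offset":[0,0,2.5],"rotation":[0,0,0],"fingers":1},{"offset":[0,0,5],"rotation":[0,0,0],"fingers":1},{"offset":[0,0,8],"rotation":[0,0,0],"fingers":1},{"offset":[0,0,11.5],"rotation":[0,0,0],"fingers":1},{"offset":[3,-1,12.5],"rotation":[0,0,-2],"fingers":1},{"offset":[6,-2,12.5],"rotation":[0,0,-4],"fingers":1},{"offset":[8,-2.5,12.5],"rotation":[0,0,-8],"fingers":1},{"offset":[8,-2.5,12.5],"rotation":[0,0,-8.5],"fingers":1},{"offset":[8,-2.5,12.5],"rotation":[0,0,-8.5],"fingers":1}]'
python3 - <<'E'
from h import *
o=ctrl.get_obs();c,im=snap('wrist','w2.png');import pickle; pickle.dump(c,open('w2.pkl','wb'))
s=snap('scene','s2.png')[1][110:260,300:440]; d=snap('side','d2.png')[1]
a=np.hstack([cv2.resize(im,(512,384)),cv2.resize(s,(280,384),interpolation=2)]) if 0 else np.hstack([cv2.resize(im[:,:],(440,330)),cv2.resize(s,(308,330),interpolation=2)])
cv2.imwrite('pics/p2.png',a[:,:,::-1]); print(o['tool_pos'],o['grip_width'],o['force'])
E
```

```text
time: 3.9
tool_pos: [0.4939, 0.2948, 0.2355]
ee_rot: [[0.122, 0.993, -0.001], [0.993, -0.122, -0.0], [-0.0, -0.001, -1.0]]
force: [-0.6, 0.5, -1.2]
grip_width: 0.197
[0.4938539  0.29477466 0.23550033] 0.1967587286281558 [-0.58749015  0.51436012 -1.24333807]
```

View pics/p2.png

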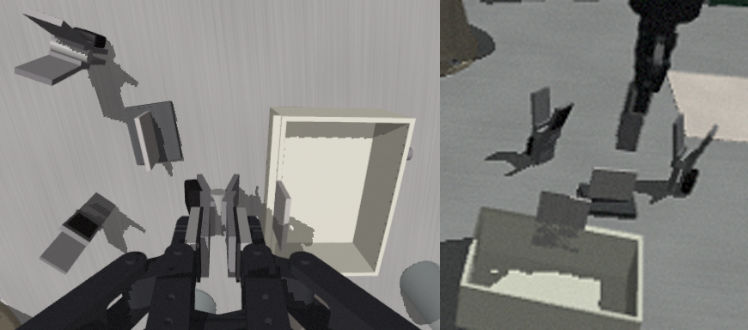

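The clip is held and off the bracket, with the jaws open. Now an enlarged crop of the tab and clip.

```bash
python3 - <<'E'
from h import *
im=cv2.imread('pics/w2.png')[190:310,200:360]
cv2.imwrite('pics/t2.png',cv2.resize(im,(800,600),interpolation=2))
E
```

```text
(no output)
```

View pics/t2.png

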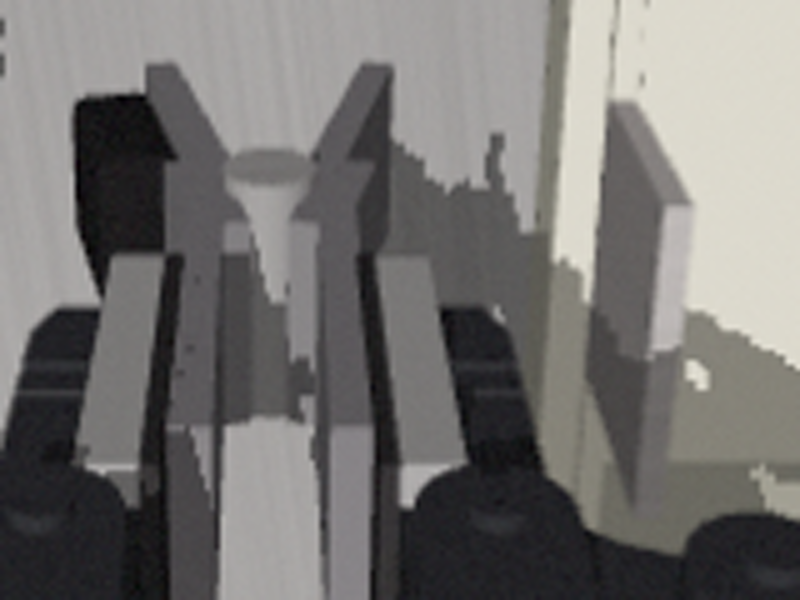

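```bash
python3 - <<'E'
from h import *
import pickle
c=pickle.load(open('w2.pkl','rb')); cs,cd=vision.get_calibration('scene'),vision.get_calibration('side')
W=lambda u,v,z: np.round(onz(c,((u+.5)/5-.5+200,(v+.5)/5-.5+190),z),4)
yaw=lambda a,b: np.degrees(np.arctan2(-(b-a)[0],(b-a)[1]))
q,p=W(678,205,.115),W(650,500,.115); print('tab',p,q,(p+q)/2,np.linalg.norm(p-q),yaw(p,q))
a,b=W(154,65,.1635),W(385,65,.1635); print('tips',a,b,(a+b)/2,np.linalg.norm(a-b),np.degrees(np.arctan2((b-a)[1],(b-a)[0])))
print('barrel end',W(268,165,.2015))
# rim outer line near-edge
r1,r2=W(575,2,.07),W(590,500,.07)
s=cv2.imread('pics/w2.png')
# two view far tab corner: scene right corner
print(two(c,((678.5)/5-.5+200,(205.5)/5-.5+190),cs,(367.5,201.8)))
for X in (p,q): print(proj(cs,X),proj(cd,X))
d=cv2.imread('pics/d2.png')[110:210,200:300]; cv2.imwrite('pics/d2c.png',cv2.resize(d,(400,400),interpolation=2))
E
```

```text
tab [0.5485 0.2011 0.115 ] [0.5553 0.257  0.115 ] [0.5519  0.22905 0.115  ] 0.05631207685745573 -6.9357138014435415
tips [0.4814 0.3095 0.1635] [0.5097 0.3061 0.1635] [0.49555 0.3078  0.1635 ] 0.028503508555965576 -6.850756661779948
barrel end [0.4959 0.3118 0.2015]
(array([0.55559067, 0.25349644, 0.1110749 ]), np.float64(0.002998925306510948))
[348.05535282 197.37905686] [226.89073839 150.54716085]
[369.58038737 201.07502458] [222.57834572 142.85447887]
```

View pics/d2c.png

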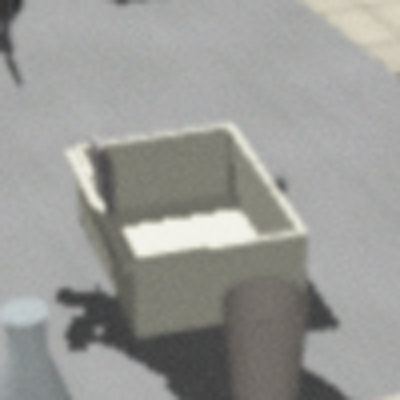

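Tab ≈ (0.552, 0.228), yaw -7°. Three views agree to about 4 mm, and the clip is already aligned with it. I'll go above the tab and look.

```bash
python3 -m jog '[{"offset":[1.2,-1.4,0],"rotation":[0,0,0],"fingers":1},{"offset":[3,-3.5,0],"rotation":[0,0,0],"fingers":1},{"offset":[4.8,-5.6,0],"rotation":[0,0,0],"fingers":1},{"offset":[5.8,-6.85,-1],"rotation":[0,0,0],"fingers":1},{"offset":[5.8,-6.85,-3],"rotation":[0,0,0],"fingers":1},{"offset":[5.8,-6.85,-4],"rotation":[0,0,0],"fingers":1},{"offset":[5.8,-6.85,-4],"rotation":[0,0,0],"fingers":1}]'
python3 - <<'E'
from h import *
c,im=snap('wrist','w3.png');import pickle; pickle.dump(c,open('w3.pkl','wb')); print(ctrl.get_obs()['tool_pos'])
a=im[180:300,180:320]; d=snap('side','d3.png')[1][90:190,190:270]
cv2.imwrite('pics/p3.png',np.hstack([cv2.resize(a,(560,480),interpolation=2),cv2.resize(d,(240,300),interpolation=2,) if 0 else cv2.copyMakeBorder(cv2.resize(d,(240,300),interpolation=2),0,180,0,0,0)])[:,:,::-1])
E
```

```text
time: 4.75
tool_pos: [0.55, 0.2265, 0.193]
ee_rot: [[0.121, 0.993, -0.004], [0.993, -0.121, -0.001], [-0.002, -0.004, -1.0]]
force: [-0.4, -0.3, -0.0]
grip_width: 0.196
[0.55069757 0.22679419 0.19430901]
```

View pics/p3.png

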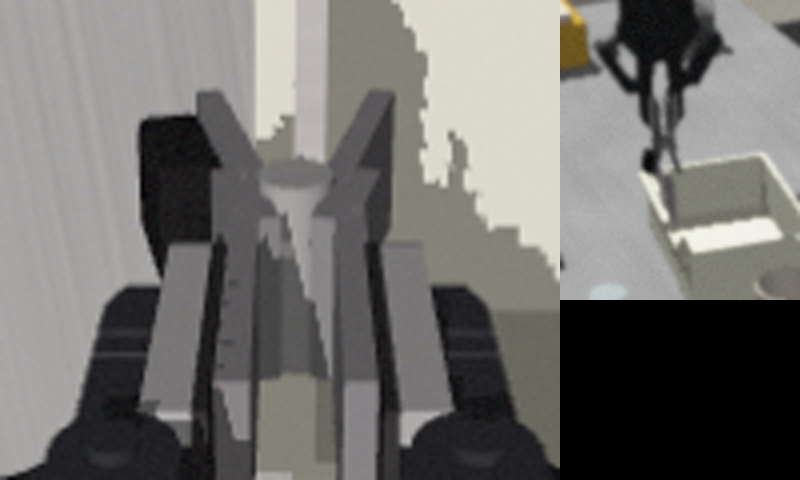

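```bash
python3 - <<'E'
from h import *
import pickle
c=pickle.load(open('w3.pkl','rb'))
P=lambda X:(proj(c,X)-[180,180])*4
u=np.array([.121,.993,0]); x=np.array([.993,-.121,0]); m=np.array([.5517,.2272,0])
for y in(.03,.0): 
  for z in(.07,.115): print(y,z,[np.round(P(m+u*y+x*s+[0,0,z])) for s in(-.0025,.0025)])
print('rim far',[np.round(P(m+u*.1+x*s+[0,0,.07])) for s in(-.0025,.0025)])
W=lambda u,v,z: np.round(onz(c,((u+.5)/4-.5+180,(v+.5)/4-.5+180),z),4)
for n,a,b,z in(('lilac',297,328,.115),('white',255,297,.07)):print(n,W(a,60,z),W(b,60,z))
print('tips',W(208,95,.1213),W(384,95,.1213),'barrel',W(295,172,.16))
E
```

```text
0.03 0.07 [array([291., -99.]), array([318., -99.])]
0.03 0.115 [array([289., -32.]), array([322., -32.])]
0.0 0.07 [array([291.,  53.]), array([317.,  53.])]
0.0 0.115 [array([290., 147.]), array([321., 147.])]
rim far [array([ 291., -500.]), array([ 320., -500.])]
lilac [0.552  0.2425 0.115 ] [0.5569 0.2419 0.115 ]
white [0.5418 0.2272 0.07  ] [0.5499 0.2262 0.07  ]
tips [0.538  0.2407 0.1213] [0.5649 0.2374 0.1213] barrel [0.5521 0.2439 0.16  ]
```

The tab top is the lilac strip at columns 297–328, about 2 mm +x of the jaw centre. I'll shift by that much and descend.

```bash
python3 -m jog '[{"offset":[0.2,0,0],"rotation":[0,0,0],"fingers":1},{"offset":[0.2,0,0],"rotation":[0,0,0],"fingers":1},{"offset":[0.2,0,-0.8],"rotation":[0,0,0],"fingers":1},{"offset":[0.2,0,-1.6],"rotation":[0,0,0],"fingers":1},{"offset":[0.2,0,-2.4],"rotation":[0,0,0],"fingers":1},{"offset":[0.2,0,-3.2],"rotation":[0,0,0],"fingers":1},{"offset":[0.2,0,-3.8],"rotation":[0,0,0],"fingers":1},{"offset":[0.2,0,-3.8],"rotation":[0,0,0],"fingers":1},{"offset":[0.2,0,-3.8],"rotation":[0,0,0],"fingers":1}]'
python3 - <<'E'
from h import *
c,im=snap('wrist','w4.png'); o=ctrl.get_obs();print(o['tool_pos'],o['force'],o['wrist_torque'],o['time'])
a=im[180:300,180:320]; d=snap('side','d4.png')[1][90:190,190:270]
cv2.imwrite('pics/p4.png',np.hstack([cv2.resize(a,(420,360),interpolation=2),cv2.resize(d,(288,360),interpolation=2)])[:,:,::-1])
E
```

```text
time: 5.75
tool_pos: [0.5537, 0.2265, 0.1607]
ee_rot: [[0.122, 0.993, 0.002], [0.993, -0.122, 0.0], [0.001, 0.002, -1.0]]
force: [-8.0, -2.7, 22.8]
grip_width: 0.196
[0.55366075 0.22650637 0.1607278 ] [-8.25281512 -2.2326991  22.16396127] [-5.13530701e-01  1.87454031e+00 -2.80969515e-04] 5.8
```

View pics/p4.png

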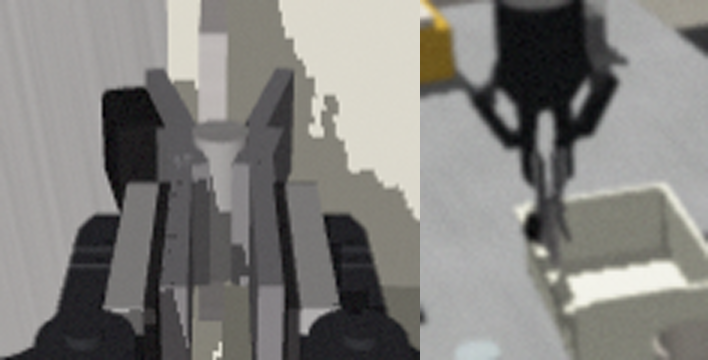

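Contact came at about 28 mm deep. The tab (centre col 214) sits left of the jaw centre (220), so I'll ease up, shift -x by about 1.5 mm and press on.

```bash
python3 -m jog '[{"offset":[0,0,0.6],"rotation":[0,0,0],"fingers":1},{"offset":[-0.15,0,0.6],"rotation":[0,0,0],"fingers":1},{"offset":[-0.15,0,0.6],"rotation":[0,0,0],"fingers":1},{"offset":[-0.15,0,0.3],"rotation":[0,0,0],"fingers":1},{"offset":[-0.15,0,0.15],"rotation":[0,0,0],"fingers":1},{"offset":[-0.15,0,0.1],"rotation":[0,0,0],"fingers":1},{"offset":[-0.15,0,0.1],"rotation":[0,0,0],"fingers":1}]'
```

```text
time: 6.55
tool_pos: [0.5525, 0.2266, 0.1608]
ee_rot: [[0.122, 0.993, 0.002], [0.993, -0.122, 0.0], [0.001, 0.002, -1.0]]
force: [-6.4, -1.9, 19.4]
grip_width: 0.196
```

The contact height doesn't change with the sideways shift, so the barrel seems to be resting on the tab (at least 26 mm deep either way). I'll relax the push and release.

```bash
python3 -m jog '[{"offset":[-0.1,0,0.15],"rotation":[0,0,0],"fingers":1},{"offset":[-0.1,0,0.15],"rotation":[0,0,0],"fingers":1},{"offset":[-0.1,0,0.15],"rotation":[0,0,0],"fingers":0.8},{"offset":[-0.1,0,0.15],"rotation":[0,0,0],"fingers":0.7},{"offset":[-0.1,0,0.15],"rotation":[0,0,0],"fingers":0.5},{"offset":[-0.1,0,0.15],"rotation":[0,0,0],"fingers":0.3},{"offset":[-0.1,0,0.15],"rotation":[0,0,0],"fingers":0},{"offset":[-0.1,0,0.15],"rotation":[0,0,0],"fingers":0},{"offset":[-0.1,0,0.15],"rotation":[0,0,0],"fingers":0}]'
python3 -m jog '[{"offset":[0,0,1],"rotation":[0,0,0],"fingers":0},{"offset":[0,0,3],"rotation":[0,0,0],"fingers":0},{"offset":[0,0,6],"rotation":[0,0,0],"fingers":0},{"offset":[0,0,9],"rotation":[0,0,0],"fingers":0},{"offset":[0,-1,11],"rotation":[0,0,0],"fingers":0},{"offset":[0,-3,11],"rotation":[0,0,0],"fingers":0},{"offset":[0,-3,11],"rotation":[0,0,0],"fingers":0}]'
python3 - <<'E'
from h import *
import pickle
c,im=snap('wrist','w5.png'); o=ctrl.get_obs();print(o['tool_pos'],o['force']);pickle.dump(c,open('w5.pkl','wb'))
p=proj(c,[.553,.228,.125]);print(p)
s=snap('scene','s5.png')[1]
# rack & controller too, for later: combined picture
a=cv2.resize(im[:300],(480,281)); 
x0=int(np.clip(p[0]-60,0,392));y0=int(np.clip(p[1]-60,0,264));print(x0,y0)
b=cv2.resize(im[y0:y0+120,x0:x0+120],(400,400),interpolation=2)
c1=cv2.resize(s[150:250,310:410],(400,400),interpolation=2)
c2=cv2.resize(s[140:260,60:240],(300,200),interpolation=2)
cv2.imwrite('pics/p5.png',np.hstack([b,c1])[:,:,::-1])
E
```

```text
time: 7.45
tool_pos: [0.5514, 0.2265, 0.1596]
ee_rot: [[0.122, 0.993, -0.0], [0.993, -0.122, -0.0], [-0.0, -0.0, -1.0]]
force: [-0.5, 1.5, -0.4]
grip_width: 0.998
time: 8.15
tool_pos: [0.5521, 0.1952, 0.2718]
ee_rot: [[0.124, 0.992, 0.003], [0.992, -0.124, -0.0], [0.0, 0.003, -1.0]]
force: [0.1, 0.1, 0.1]
grip_width: 0.997
[0.55177999 0.19590474 0.27099335] [ 0.32693394 -1.00139267  1.26349827]
[248.88943229 146.83758577]
188 86
```

View pics/p5.png

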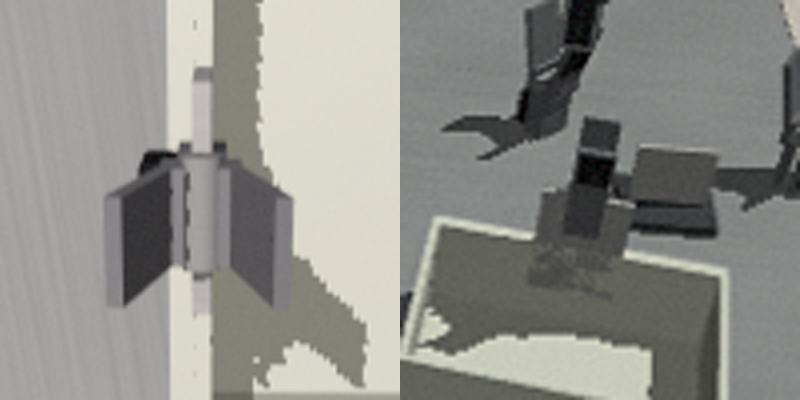

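The clip is upright, symmetric and clamped on the tab, with blade visible on both sides. Next, the depth check and pin, rack and hole positions from the fixed cameras.

```bash
python3 - <<'E'
from h import *
import pickle
c=pickle.load(open('w5.pkl','rb')); cs,cd=vision.get_calibration('scene'),vision.get_calibration('side')
W=lambda u,v,z: onz(c,((u+.5)*.3-.5+188,(v+.5)*.3-.5+86),z)
for z in(.155,.162,.168,.174): print(z,np.linalg.norm(W(106,250,z)-W(293,250,z)))
s=cv2.cvtColor(cv2.imread('pics/scene0.png'),cv2.COLOR_BGR2HSV); d=cv2.cvtColor(cv2.imread('pics/side0.png'),cv2.COLOR_BGR2HSV)
def m(h,box):
    x0,y0,x1,y1=box; k=cv2.inRange(h,(5,70,40),(20,255,220))*0
    k[y0:y1,x0:x1]=cv2.inRange(h,(4,80,40),(22,255,230))[y0:y1,x0:x1]
    ys,xs=np.nonzero(k); return xs,ys
r=[]
for h,b in((s,(195,140,225,180)),(d,(225,225,255,268))):
    xs,ys=m(h,b); print(len(xs),xs.min(),xs.max(),ys.min(),ys.max(),xs.mean(),ys.mean()); r.append((xs.mean(),ys.mean()))
print('pin',two(cs,r[0],cd,r[1]))
print('hole',onz(cs,(195,211),.075),onz(cd,(342,227),.075),two(cs,(195,211),cd,(342,227)))
print('rod',two(cs,(184,160),cd,(251,270)))
E
```

```text
0.155 0.04102022819347596
0.162 0.039788411320311336
0.168 0.03873256828617035
0.174 0.03767672525202926
112 206 213 152 170 209.45535714285714 161.05357142857142
148 234 241 235 257 237.17567567567568 246.17567567567568
pin (array([ 0.4086159 , -0.2205537 ,  0.09601613]), np.float64(0.00042414780995772485))
hole [ 0.62172604 -0.20310725  0.075     ] [ 0.68731538 -0.24158178  0.075     ] (array([ 0.66569333, -0.21809981,  0.0867934 ]), np.float64(0.06785570292150134))
rod (array([ 0.40723638, -0.30483268,  0.09135799]), np.float64(0.001329466469683678))
```

Clip depth ≈ 33 mm (handle tops at z ≈ 0.161), so it's seated. The pin is at (0.409, -0.221, 0.096). I'll move so the wrist camera sees both rack and controller.

```bash
python3 -m jog '[{"offset":[-0.7,-2.5,0],"rotation":[0,0,1],"fingers":0},{"offset":[-1.4,-7,0],"rotation":[0,0,2],"fingers":0},{"offset":[-2.1,-11.8,0],"rotation":[0,0,3],"fingers":0},{"offset":[-2.8,-16.6,0],"rotation":[0,0,4],"fingers":0},{"offset":[-3.5,-21.4,0],"rotation":[0,0,5],"fingers":0},{"offset":[-4.2,-26.2,0],"rotation":[0,0,6],"fingers":0},{"offset":[-5,-31,0],"rotation":[0,0,7],"fingers":0},{"offset":[-6,-35.8,0],"rotation":[0,0,7],"fingers":0},{"offset":[-7,-40.5,0],"rotation":[0,0,7],"fingers":0},{"offset":[-7,-44,0],"rotation":[0,0,7],"fingers":0}]'
python3 -m jog '[{"offset":[0,-1,0],"rotation":[0,0,0],"fingers":0},{"offset":[0,-1,0],"rotation":[0,0,0],"fingers":0},{"offset":[0,-1,0],"rotation":[0,0,0],"fingers":0}]'
python3 - <<'E'
from h import *
import pickle
c,im=snap('wrist','w6.png'); o=ctrl.get_obs();print(o['tool_pos'],o['time']);pickle.dump(c,open('w6.pkl','wb'))
print(proj(c,[.4086,-.2205,.125]),proj(c,[.625,-.205,.075]))
cv2.imwrite('pics/p6.png',cv2.resize(im,(800,600),interpolation=2)[:,:,::-1])
E
```

```text
time: 9.25
tool_pos: [0.4805, -0.2454, 0.2696]
ee_rot: [[0.001, 1.0, -0.001], [1.0, -0.001, 0.0], [0.0, -0.001, -1.0]]
force: [-0.1, 0.9, -0.1]
grip_width: 1.002
time: 9.55
tool_pos: [0.4816, -0.2523, 0.2695]
ee_rot: [[-0.001, 1.0, -0.001], [1.0, 0.001, 0.001], [0.001, -0.001, -1.0]]
force: [0.4, 0.3, -0.8]
grip_width: 0.998
[ 0.48166303 -0.25194618  0.26963583] 9.6
[163.19272069 148.70598436] [404.47972504 122.12347229]
```

View pics/p6.png

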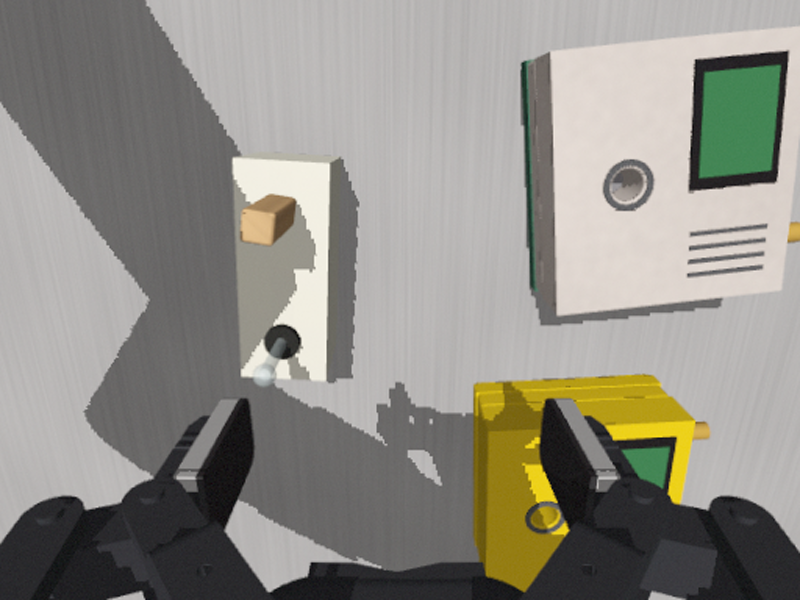

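The pin top face is at about (258,227), the rack top corners at (233,157), (331,162), (327,381), (241,378), the white controller's hole at (628,185). The yellow look-alike at (545,517) stays untouched.

```bash
python3 - <<'E'
from h import *
import pickle
c=pickle.load(open('w6.pkl','rb'))
f=lambda u,v:((u+.5)*.64-.5,(v+.5)*.64-.5)
W=lambda u,v,z: np.round(onz(c,f(u,v),z),4)
k=[W(*p,.065) for p in((233,157),(331,162),(327,381),(241,378))]
print('rack',k,np.mean(k,0),[np.linalg.norm(k[i]-k[i-1]) for i in range(4)])
for a,b in((2,1),(3,0)): e=k[b]-k[a]; print('rack yaw',np.degrees(np.arctan2(-e[0],e[1])))
im=cv2.imread('pics/w6.png'); h=cv2.cvtColor(im,cv2.COLOR_BGR2HSV)
m=cv2.inRange(h,(5,70,60),(22,255,255)); m[:,:140]=0;m[:,210:]=0;m[:110]=0;m[170:]=0
print('pin mask',cv2.boundingRect(m), cv2.moments(m,True)['m00'])
for y in range(122,160,3): print(y,[tuple(int(t) for t in im[y,x]) for x in range(152,192,4)] if y in(128,140,152) else '')
# top face = brighter part?
v=h[...,2]; t=(m>0); print('V hist',np.histogram(v[t],10))
# hole: dark collar ellipse
g=cv2.cvtColor(im,cv2.COLOR_BGR2GRAY); q=(g<150).astype(np.uint8); q[:,:380]=0;q[:,425:]=0;q[:98]=0;q[140:]=0
cn,_=cv2.findContours(q,0,1); cn=max(cn,key=cv2.contourArea); e=cv2.fitEllipse(cn); print('collar',e)
print('hole',onz(c,e[0],.075),'manual',W(628,185,.075),'diam',np.linalg.norm(W(605,185,.075)-W(653,185,.075)))
print('scene check',proj(vision.get_calibration('scene'),onz(c,e[0],.075)))
kk=[W(*p,.075) for p in((551,51),(558,315),(784,291))];print('ctl',kk,np.linalg.norm(kk[0]-kk[1]),np.linalg.norm(kk[2]-kk[1]))
for p in((242,210),(277,213),(272,244),(241,241)): print('top',W(*p,.125))
# side-check of pin
print('side pin',proj(c,[.4086,-.2205,.125])/.64)
E
```

```text
rack [array([ 0.382, -0.186,  0.065]), array([ 0.4419, -0.1893,  0.065 ]), array([ 0.433 , -0.3391,  0.065 ]), array([ 0.3722, -0.337 ,  0.065 ])] [ 0.407275 -0.26285   0.065   ] [np.float64(0.15131767907286975), np.float64(0.05999083263299486), np.float64(0.15006415294799755), np.float64(0.060836255637571925)]
rack yaw -3.4000915221265346
rack yaw -3.713326248988537
pin mask (154, 124, 35, 33) 880.0
122 
125 
128 [(140, 150, 153), (139, 147, 150), (224, 237, 239), (195, 212, 220), (92, 132, 162), (92, 128, 159), (86, 124, 154), (91, 127, 157), (93, 131, 161), (64, 93, 115)]
131 
134 
137 
140 [(139, 148, 152), (142, 191, 225), (140, 190, 225), (139, 190, 225), (139, 187, 222), (134, 182, 217), (62, 90, 114), (48, 69, 89), (51, 73, 93), (114, 127, 134)]
143 
146 
149 
152 [(137, 150, 152), (135, 185, 220), (139, 189, 224), (139, 188, 224), (139, 188, 223), (130, 178, 213), (52, 74, 94), (136, 147, 151), (138, 150, 151), (140, 150, 152)]
155 
158 
V hist (array([170,  32,  11,  18,  89, 126,  28,  41,  33, 332]), array([ 88., 102., 116., 130., 144., 158., 172., 186., 200., 214., 228.]))
collar ((401.7505798339844, 118.081787109375), (29.53871726989746, 34.05921173095703), 37.58218002319336)
hole [ 0.62183294 -0.20124403  0.075     ] manual [ 0.6218 -0.2014  0.075 ] diam 0.02960152023123133
scene check [195.64882962 211.09765416]
ctl [array([ 0.5682, -0.1276,  0.075 ]), array([ 0.5875, -0.2854,  0.075 ]), array([ 0.7374, -0.2687,  0.075 ])] 0.15897587867346416 0.15082738478141167
top [ 0.4028 -0.2087  0.125 ]
top [ 0.4207 -0.2103  0.125 ]
top [ 0.4169 -0.2266  0.125 ]
top [ 0.4007 -0.2249  0.125 ]
side pin [254.98862608 232.35310056]
```

Rack geometry (+45 mm hole → 0.410, -0.218) and pin top (0.410, -0.218) agree. The collar gives the hole at (0.6218, -0.2013), and its scene reprojection matches. I'll grasp the pin now.

```bash
python3 -m jog '[{"offset":[-3.5,1.7,0],"rotation":[0,0,-3],"fingers":0},{"offset":[-7.15,3.4,-2],"rotation":[0,0,-5],"fingers":0},{"offset":[-7.15,3.4,-5],"rotation":[0,0,-5],"fingers":0},{"offset":[-7.15,3.4,-9],"rotation":[0,0,-5],"fingers":0},{"offset":[-7.15,3.4,-12.5],"rotation":[0,0,-5],"fingers":0},{"offset":[-7.15,3.4,-15],"rotation":[0,0,-5],"fingers":0},{"offset":[-7.15,3.4,-16.4],"rotation":[0,0,-5],"fingers":0.3},{"offset":[-7.15,3.4,-16.4],"rotation":[0,0,-5],"fingers":0.4},{"offset":[-7.15,3.4,-16.4],"rotation":[0,0,-5],"fingers":0.5}]' 60
python3 -m jog '[{"offset":[0,0,0],"rotation":[0,0,0],"fingers":0.7},{"offset":[0,0,0],"rotation":[0,0,0],"fingers":1},{"offset":[0,0,0],"rotation":[0,0,0],"fingers":1},{"offset":[0,0,0],"rotation":[0,0,0],"fingers":1},{"offset":[0,0,0],"rotation":[0,0,0],"fingers":1},{"offset":[0,0,0],"rotation":[0,0,0],"fingers":1}]'
```

```text
time: 10.5
tool_pos: [0.4103, -0.2185, 0.1063]
ee_rot: [[0.085, 0.996, 0.0], [0.996, -0.085, 0.0], [0.0, 0.0, -1.0]]
force: [0.2, -0.3, 0.4]
grip_width: 0.519
time: 11.1
tool_pos: [0.4109, -0.2198, 0.1071]
ee_rot: [[0.087, 0.996, 0.002], [0.996, -0.087, -0.001], [-0.001, 0.002, -1.0]]
force: [0.4, 1.7, 6.5]
grip_width: 0.203
```

```bash
python3 -m jog '[{"offset":[0,0,1],"rotation":[0,0,0],"fingers":1},{"offset":[0,0,3],"rotation":[0,0,0],"fingers":1},{"offset":[0,0,5],"rotation":[0,0,0],"fingers":1},{"offset":[0,0,7.5],"rotation":[0,0,0],"fingers":1},{"offset":[0,0,9],"rotation":[0,0,0],"fingers":1},{"offset":[4,0.3,9.2],"rotation":[0,0,0],"fingers":1},{"offset":[8,0.6,9.2],"rotation":[0,0,0],"fingers":1},{"offset":[12,0.9,9.2],"rotation":[0,0,0],"fingers":1},{"offset":[15,1.2,9.2],"rotation":[0,0,0],"fingers":1},{"offset":[15,1.2,9.2],"rotation":[0,0,0],"fingers":1}]'
python3 - <<'E'
from h import *
import pickle
c,im=snap('wrist','w7.png'); o=ctrl.get_obs();print(o['tool_pos'],o['grip_width'],o['force'],o['time']);pickle.dump(c,open('w7.pkl','wb'))
cs,s=snap('scene','s7.png');cd,d=snap('side','d7.png')
T=o['tool_pos']
for n,X in(('handle',T-[0,0,.012]),('tip',T-[0,0,.102])): print(n,proj(c,X),proj(cs,X),proj(cd,X))
g=cv2.cvtColor(im,cv2.COLOR_RGB2GRAY);h=proj(c,[.6218,-.2013,.075]);print('hole pred',h)
x0,y0=int(h[0])-26,int(h[1])-26
q=np.zeros_like(g);q[y0:y0+52,x0:x0+52]=(g[y0:y0+52,x0:x0+52]<150)
for r in q[y0:y0+52:2,x0:x0+52]: print(''.join('#' if v else '.' for v in r))
cn,_=cv2.findContours(q,0,1)
for k in sorted(cn,key=cv2.contourArea)[-2:]:
    if len(k)>5: e=cv2.fitEllipse(k);print(e,onz(c,e[0],.075))
for n,a in(('s',s),('d',d),('w',im)):
    hh=cv2.cvtColor(a,cv2.COLOR_RGB2HSV);m=cv2.inRange(hh,(4,80,40),(22,255,230))
    p={'s':proj(cs,T-[0,0,.012]),'d':proj(cd,T-[0,0,.012]),'w':proj(c,T-[0,0,.012])}[n].astype(int)
    b=np.zeros_like(m);b[max(0,p[1]-25):p[1]+25,p[0]-20:p[0]+20]=m[max(0,p[1]-25):p[1]+25,p[0]-20:p[0]+20];print(n,cv2.boundingRect(b),b.sum()/255)
E
```

```text
time: 12.1
tool_pos: [0.5633, -0.2074, 0.1977]
ee_rot: [[0.085, 0.996, 0.002], [0.996, -0.085, -0.001], [-0.0, 0.002, -1.0]]
force: [-0.1, 0.1, -0.7]
grip_width: 0.205
[ 0.56128591 -0.20728908  0.19760327] 0.20139095482793365 [-0.52120433  0.81527383 -1.06082874] 12.15
handle [248.62856096 276.88255599] [195.45934132 164.55027226] [293.48201227 195.73279105]
tip [250.1015913  204.46352636] [199.20819186 191.24373092] [292.24741925 226.1490067 ]
hole pred [328.1589785  180.94436897]
....................................................
....................................................
....................................................
....................................................
......................############..................
.................#####################..............
..............###########################...........
............####################..#########.........
..........#########################...######........
.........############################..######.......
........##############################..######......
.......#######################
[... 285 characters left out ...]
..
........#####...#######.........##....######........
.........######....####..............######.........
..........#######.................########..........
............########..........##########............
..............#######################...............
.................################...................
....................................................
....................................................
....................................................
((328.06146240234375, 180.44142150878906), (36.91365051269531, 39.82270050048828), 61.992401123046875) [ 0.62172968 -0.20088799  0.075     ]
s (191, 154, 10, 22) 62.0
d (290, 184, 9, 25) 160.0
w (230, 251, 38, 50) 1767.0
```

Hole confirmed at (0.6217, -0.2010). I need to check where the shaft tip actually is relative to the TCP.

```bash
python3 - <<'E'
from h import *
g=cv2.imread('pics/w7.png',0)
for y in range(194,262,3): print(y,' '.join('%3d'%v for v in g[y,226:278:2]))
E
```

```text
194 173 176 177 172 171 175 173 173 173 170 175 173 174 170 175 173 173 174 174 172 171 170 178 208 207 206
197 174 177 174 174 175 175 174 172 174 171 177 172 169 157 160 167 173 176 174 172 172 171 175 194 209 208
200 172 174 174 175 173 175 174 173 176 170 175 143 120 121 116 106 125 176 172 174 170 169 174 175 209 210
203 173 174 173 174 171 173 175 172 174 170 174 107 121 122 114 105  87 174 172 173 169 169 175 172 209 208
206 174 173 174 174 169 173 174 172 174 171 172 109 121 119 114 104  88 173 170 174 170 170 173 170 198 208
209 173 172 174 175 170 174 174 173 173 172 170 113 121 118 114 105  86 172 170 174 171 169 171 164 149 209
212 172 172 173 175 171 174 175 172 172 172 169 115 122 120 114 106  85 172 172 172 170 171 170  94 106 210
215 170 174 173 172 175 174 174 171 173 172 167 115 122 118 114 105  82 173 172 172 171 171 169  99  95 205
218 172 171 172 172 174 172 174 173 171 173 168 115 123 118 114 106  85 172 173 172 171 170 170 143  93 169
221 170 173 173 171 174 172 174 173 173 172 167 117 122 119 113 107  85 171 174 172 171 171 168 172 145 119
224 170 172 171 171 
[... 683 characters left out ...]
 123 122 122 117 114 118 122 126 128 108  27  32 126
245 125 126 128  31  32  94 129 129 128 127 126 124 126 124 123 120 118 117 118 123 125 129 110  26  26 117
248 128 125 126  35  31  79  89 129 126 127 125 123 124 124 122 119 117 116 120 122 125 132 116  36  29  87
251 126 128 125  28  26  80 125 129 127 126 126 125 127 123 121 120 120 117 117 122 127 131 120  51  29  51
254 125 125  91  28  26 112 128 128 126 128 124 124 126 125 124 121 122 117 118 123 126 131 121  74  31  43
257 126 126  57  31  26 124 128 130 129 127 126 124 124 124 124 120 117 116 116 121 126 131 123  97  31  35
260 128 126  32  31  40 111 117 129 127 128 126 126 124 125 125 121 119 116 117 120 126 129 125 104  22  33
```

```bash
python3 - <<'E'
from h import *
import pickle
c=pickle.load(open('w7.pkl','rb')); 
t=onz(c,(253.4,203.5),.0957);print(t, 'move',np.array([.6217,-.2010])-t[:2], ctrl.get_obs()['tool_pos'])
E
```

```text
[ 0.56370828 -0.20671617  0.0957    ] move [0.05799172 0.00571617] [ 0.55933178 -0.20737206  0.19773268]
```

```bash
python3 -m jog '[{"offset":[1.5,0.2,0],"rotation":[0,0,0],"fingers":1},{"offset":[3.5,0.4,0],"rotation":[0,0,0],"fingers":1},{"offset":[5,0.55,0],"rotation":[0,0,0],"fingers":1},{"offset":[5.85,0.6,0],"rotation":[0,0,0],"fingers":1},{"offset":[5.85,0.6,0],"rotation":[0,0,0],"fingers":1},{"offset":[5.85,0.6,-0.8],"rotation":[0,0,0],"fingers":1},{"offset":[5.85,0.6,-0.8],"rotation":[0,0,0],"fingers":1},{"offset":[5.85,0.6,-0.8],"rotation":[0,0,0],"fingers":1},{"offset":[5.85,0.6,-0.8],"rotation":[0,0,0],"fingers":1},{"offset":[5.85,0.6,-0.8],"rotation":[0,0,0],"fingers":1}]'
python3 - <<'E'
from h import *
import pickle
c,im=snap('wrist','w8.png');pickle.dump(c,open('w8.pkl','wb'));o=ctrl.get_obs();print(o['tool_pos'],o['force'])
print('hole px',proj(c,[.6217,-.2010,.075]),'tip want',proj(c,[.6217,-.2010,.0875]))
g=cv2.cvtColor(im,cv2.COLOR_RGB2GRAY)
for y in range(172,236,2): print(y,' '.join('%3d'%v for v in g[y,222:288:2]))
E
```

```text
time: 13.25
tool_pos: [0.6184, -0.2016, 0.1901]
ee_rot: [[0.087, 0.996, 0.0], [0.996, -0.087, -0.0], [-0.0, 0.0, -1.0]]
force: [0.1, -0.5, -1.6]
grip_width: 0.203
[ 0.61848587 -0.20157487  0.19004906] [ 0.37406106  0.15387196 -1.83776203]
hole px [257.46794042 196.95208184] tip want [257.67798157 203.00580694]
172 209 209 209 209 209 209 209 209 208 209 209 210 210 209 208 209 208 208 207 206 207 206 206 204 205 204 205 205 204 204 206 206 205
174 210 209 209 210 209 208 209 209 209 208 208 209 209 211 209 209 209 209 209 206 207 206 205 205 205 205 205 206 205 205 206 206 206
176 210 211 210 210 209 209 209 208 209 208 208 208 209 210 210 210 209 208 208 207 207 207 206 205 206 206 204 205 206 206 206 205 206
178 211 211 211 212 210 209 210 208 209 208 208 208 209 209 190 177 129  91  87 106 171 154 186 208 206 206 206 206 205 205 205 205 204
180 209 211 210 210 208 208 209 207 209 208 209 209 208 128  94  80  93  94  93  95  91  93  94 106 187 208 207 206 206 206 206 205 205
182 209 210 209 208 209 209 208 208 208 207 208 185  86  95  93  99  93  94  95 113  93  96  92  95  94 182 
[... 2863 characters left out ...]
 208 209 207 207 206
226 209 209 209 209 209 209 208 209 209 210 209 209 206 120 125 120 115 105  88 184 122 123 123 122 123 125 183 208 208 209 207 207 206
228 208 209 210 209 210 208 208 209 190 183 183 182 180 125 126 113 114 111 101 134 111 112 113 116 123 123 135 207 208 209 208 207 207
230 210 209 209 209 208 208 207 206 130 131 130 128 128 127 126 125 123 123 119 116 115 118 120 111 112 120 127 123 122 123 124 136 207
232 208 209 208 209 209 208 207 183 130 129 130 129 126 129 126 125 124 121 117 115 120 118 120 111  97 121 121 120 121 121 124 122 125
234 209 208 209 210 208 208 207 173 129 132 127 130 126 128 126 125 126 123 119 117 118 124 129 118  89 121 120 120 120 122 123 124 122
```

The tip is 4–5 px (≈3 mm) short in x and right in y. I'll shift +0.3 cm and descend to just above the button.

```bash
python3 -m jog '[{"offset":[0.3,0,0],"rotation":[0,0,0],"fingers":1},{"offset":[0.3,0,0],"rotation":[0,0,0],"fingers":1},{"offset":[0.3,0,0],"rotation":[0,0,0],"fingers":1},{"offset":[0.3,0,-0.8],"rotation":[0,0,0],"fingers":1},{"offset":[0.3,0,-1.6],"rotation":[0,0,0],"fingers":1},{"offset":[0.3,0,-2.4],"rotation":[0,0,0],"fingers":1},{"offset":[0.3,0,-3.2],"rotation":[0,0,0],"fingers":1},{"offset":[0.3,0,-3.2],"rotation":[0,0,0],"fingers":1},{"offset":[0.3,0,-3.2],"rotation":[0,0,0],"fingers":1}]'
```

```text
time: 14.2
tool_pos: [0.6213, -0.2014, 0.1574]
ee_rot: [[0.087, 0.996, -0.001], [0.996, -0.087, 0.0], [0.0, -0.001, -1.0]]
force: [0.1, 0.1, -1.0]
grip_width: 0.203
```

```bash
python3 -m jog '[{"offset":[0,0,-0.3],"rotation":[0,0,0],"fingers":1},{"offset":[0,0,-0.6],"rotation":[0,0,0],"fingers":1},{"offset":[0,0,-0.9],"rotation":[0,0,0],"fingers":1},{"offset":[0,0,-0.9],"rotation":[0,0,0],"fingers":1},{"offset":[0,0,-0.9],"rotation":[0,0,0],"fingers":1}]'
```

```text
time: 14.7
tool_pos: [0.6219, -0.2017, 0.1493]
ee_rot: [[0.087, 0.996, 0.001], [0.996, -0.087, -0.0], [-0.0, 0.001, -1.0]]
force: [0.2, -0.1, 1.7]
grip_width: 0.202
```

The button is reached and moving (+2.7 N relative). I'll press on.

```bash
python3 -m jog '[{"offset":[0,0,-0.3],"rotation":[0,0,0],"fingers":1},{"offset":[0,0,-0.6],"rotation":[0,0,0],"fingers":1},{"offset":[0,0,-0.8],"rotation":[0,0,0],"fingers":1},{"offset":[0,0,-0.8],"rotation":[0,0,0],"fingers":1},{"offset":[0,0,-0.8],"rotation":[0,0,0],"fingers":1}]'
```

```text
time: 15.2
tool_pos: [0.622, -0.2018, 0.1437]
ee_rot: [[0.087, 0.996, 0.003], [0.996, -0.087, -0.002], [-0.001, 0.003, -1.0]]
force: [-3.4, 2.1, 15.9]
grip_width: 0.201
```

Hard stop at TCP z = 0.1437 (0.1435 expected for full travel) with 16 N. I'll hold, then check the scene numerically against the earlier pictures.

```bash
python3 -m jog '[{"offset":[0,0,0],"rotation":[0,0,0],"fingers":1},{"offset":[0,0,0],"rotation":[0,0,0],"fingers":1},{"offset":[0,0,0],"rotation":[0,0,0],"fingers":1},{"offset":[0,0,0],"rotation":[0,0,0],"fingers":1},{"offset":[0,0,0],"rotation":[0,0,0],"fingers":1}]'
python3 - <<'E'
from h import *
s=snap('scene','s9.png')[1][:,:,::-1].astype(int)
a=cv2.imread('pics/scene0.png').astype(int);b=cv2.imread('pics/s5.png').astype(int)
f=lambda p,q,x0,y0,x1,y1: round(float((abs(p-q).max(2)>40)[y0:y1,x0:x1].mean()),3)
for n,bx in dict(flask=(272,160,300,200),beaker=(264,204,292,240),jar=(252,238,290,300),rod=(174,148,192,172)).items(): print(n,f(s,a,*bx))
print('clip vs just placed',f(s,b,335,170,385,225))
o=ctrl.get_obs();print(o['time'],o['tool_pos'],o['force'],o['grip_width'])
E
```

```text
time: 15.7
tool_pos: [0.622, -0.2018, 0.1438]
ee_rot: [[0.087, 0.996, 0.003], [0.996, -0.087, -0.002], [-0.001, 0.003, -1.0]]
force: [-3.8, 1.3, 15.9]
grip_width: 0.205
flask 0.08
beaker 0.0
jar 0.0
rod 0.831
clip vs just placed 0.0
15.75 [ 0.62201477 -0.2017903   0.14375896] [-3.10781113  1.2709153  16.52216355] 0.19954269898770566
```

Flask's 8% may be shadow, and the arm now blocks the rod in the scene view, so I'll check both in the side view.

```bash
python3 - <<'E'
from h import *
d=snap('side','d9.png')[1][:,:,::-1].astype(int);a=cv2.imread('pics/side0.png').astype(int)
f=lambda x0,y0,x1,y1: round(float((abs(d-a).max(2)>40)[y0:y1,x0:x1].mean()),3)
print('rod',f(244,260,260,288),'flask',f(195,184,222,230),'beaker',f(254,178,278,214),'pin old',f(232,233,244,258))
E
```

```text
rod 0.002 flask 0.0 beaker 0.0 pin old 0.747
```

```bash
python3 -c "
from plant import job
print(job.finish_job())"
```

```text
the job is handed in; nothing more can be done
None
```

I handed the job in at about 15.8 s of the 51 s allowed, with the pin still gripped and the button held down. No verdict was reported.

**Clip:** I took the smallest clip, the one on the bracket, and put it on the tank tab. It stands upright and fully released, about 33 mm down by its handle-top height. It was unchanged in the last scene picture. On the way down it met about 22 N of contact, so I shifted it 1.5 mm sideways before releasing.

**Pin and button:** The pin went through the white controller's hole and pressed the button to a hard stop. The tool stopped at z = 0.1437 m, where about 0.1435 m was expected for full travel. The upward force held steady at 16 N, above the 5.5 N needed. A small sideways force of about 3–4 N suggests the shaft is lightly touching the hole wall.

**Bystanders:** The flask, beaker and rod were unchanged in the side view, and the jar in the scene view. Two scene-view checks disagreed:
- **Rod:** 83% of its pixels changed, most likely because the arm now blocks that view.
- **Flask:** 8% of its pixels changed, which I put down to shadow.

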